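Sort the sample jars into their colour-coded dishes

ROBOT

A 6-joint arm with a two-finger parallel gripper is mounted at the origin on the work surface. World frame = base frame: x ahead of the robot, y to its left, z up, the work surface at z = 0. Lengths are in m, angles in rad, forces in N, time in s.
With the tool pointing down it reaches from about 0.325 to 0.775 m from the base axis. Payload 5.5 kg.
Tool frame: the origin (TCP) lies between the finger pads; the fingertips stand 8 mm ahead of it and the grasp point (between the pads) lies 11 mm behind it (tcp_to_tips is the distance from the TCP to the fingertips, in m); z points along the fingers, y is the line along which they close (so a half turn about z gives the same grasp; the last joint's range is limited). The gripper opens to 88 mm and grips with 3 to 60 N. Pads are 20 mm wide; open, the fingers measure 115 mm over their backs; the gripper's body (75 mm by 178 mm) begins 61 mm behind the grasp point.
Start: joints at [-1.36, 0.091, 1.231, -0, 1.82, -0.057], TCP at [0.159, -0.579, 0.231] pointing down, gripper open.
Joint ranges: [-2.87, 2.87], [-0.86, 2.18], [0.17, 2.46], [-1.51, 4.65], [0.06, 2.69], [-2.65, 2.65]. Speed limits (rad/s): [2.57, 2.57, 3.01, 3.14, 3.14, 3.14].

INTERFACE

Orientations are given as a unit quaternion [w, x, y, z].
In Python, from bench import * gives the robot as it stands. Calls block until the motion is done:
- move_to(position, orientation): joint-space move of the TCP to a pose.
- move_l(position, speed=0.15, orientation=None): straight line of the TCP; orientation=None keeps the orientation; speed is the mean speed in m/s.
- movej(angles): joint-space move.
- gripper_open() and close(): open the fingers fully, or close them until they stop; the grip force is fixed at half the most.
- hold(seconds).
- inverse_kinematics(position, orientation): joint angles nearest the present ones, or None.
- state(): the state.
- get_image(name): name is "scene" or "top" or "wrist"; returns a dict with "frame" (420x560x3 uint8, blue, green, red), "depth" (420x560 float32, m along the optical axis (not along the pixel's ray), 0 where there is no reading), "camera_matrix" (3x3 intrinsics, pixels), "k1" (the pictures are not rectified: a ray, as slopes to the right and down, at radius r is drawn at 1 + k1 r^2 times it, then the intrinsics apply), "view" (4x4, takes a point from world to camera coordinates). Camera axes: x right, y up, looking along -z (the intrinsics and any distortion apply to the point x, -y, -z); pixel columns grow to the right and rows downward; lengths in m; the calibration is good to about 2 mm. A picture is of the moment at which its call begins.
A pose or a line that the arm cannot do raises IKError and nothing moves.
- job_done(): hands the job in; it is judged then, once.
The state is a dict: "time": time; "joint_pos": joint angles; "dq": joint speeds; "joint_torque": joint torques, N m; "ee_pos": TCP position; "ee_rot": TCP orientation; "ft_force": force on the tool from outside, world axes, zero at the start; "moment": the same for the moment, N m; "finger_gap": finger opening in m; "finger_force": force on a finger pad.
Only numpy, scipy, OpenCV 4.12 (cv2) and the standard library are available. Lean on these libraries where they do the work, as an engineer would, in place of code of your own. Each camera call takes 0.05 s, during which the arm holds its last target. There are 200 camera calls.

TASK

Get the four squat sample jars ready for the incubator: carry each one, kept upright, to the dish of the same colour as its lid and set it down gently so that it stands flat inside the dish, clear of the rim. Leave the two slim capped bottles standing where they are, even though their caps have similar colours.

Things in the scene. Friction and masses are not known exactly. Their poses are not given: they have to be found in the camera images.
- jar_red: Squat white plastic sample jar with a red lid as wide as the jar: a plain upright cylinder 56 mm in diameter and 80 mm tall over all, about 150 to 310 g, loose. Origin at the centre of its underside, z up; it is round, so its yaw means nothing. It can be gripped by its round sides at any height, from any direction.
- dish_red: Shallow round red plastic dish, empty, fixed to the counter: 92 mm across the rim, 12 mm high, flat floor 4 mm thick and at least 80 mm across inside. Origin at the centre of its underside, z up; it does not move.
- jar_blue: Squat white plastic sample jar with a blue lid as wide as the jar: a plain upright cylinder 56 mm in diameter and 80 mm tall over all, about 150 to 310 g, loose. Origin at the centre of its underside, z up; it is round, so its yaw means nothing. It can be gripped by its round sides at any height, from any direction.
- dish_blue: Shallow round blue plastic dish, empty, fixed to the counter: 92 mm across the rim, 12 mm high, flat floor 4 mm thick and at least 80 mm across inside. Origin at the centre of its underside, z up; it does not move.
- jar_yellow: Squat white plastic sample jar with a yellow lid as wide as the jar: a plain upright cylinder 56 mm in diameter and 80 mm tall over all, about 150 to 310 g, loose. Origin at the centre of its underside, z up; it is round, so its yaw means nothing. It can be gripped by its round sides at any height, from any direction.
- dish_yellow: Shallow round yellow plastic dish, empty, fixed to the counter: 92 mm across the rim, 12 mm high, flat floor 4 mm thick and at least 80 mm across inside. Origin at the centre of its underside, z up; it does not move.
- jar_green: Squat white plastic sample jar with a green lid as wide as the jar: a plain upright cylinder 56 mm in diameter and 80 mm tall over all, about 150 to 310 g, loose. Origin at the centre of its underside, z up; it is round, so its yaw means nothing. It can be gripped by its round sides at any height, from any direction.
- dish_green: Shallow round green plastic dish, empty, fixed to the counter: 92 mm across the rim, 12 mm high, flat floor 4 mm thick and at least 80 mm across inside. Origin at the centre of its underside, z up; it does not move.
- bottle_white: Bystander: slim white bottle with a sloping shoulder and a narrow blue cap, 42 mm in diameter (cap 27 mm), 105 mm tall, loose, easily knocked over. Origin at the centre of its underside, z up. Not a jar; it stays where it is.
- bottle_amber: Bystander: slim amber bottle with a sloping shoulder and a narrow red cap, 42 mm in diameter (cap 27 mm), 105 mm tall, loose, easily knocked over. Origin at the centre of its underside, z up. Not a jar; it stays where it is.
Not all that is in view belongs to the job. Of the things that look like the dish_green, take the one that is farthest to the robot's left at the start.

How it is judged:
At the end, for the whole second after the job is handed in: Each of the four jars stands upright (within 0.1 rad) and at rest on the floor of the dish of its lid's colour, its centre within 15 mm of the dish's centre and its underside within 8 mm of the dish's underside level; both slim bottles still stand within 25 mm of where they began (horizontal distance between jar_red and dish_red below 0.015 m and z of jar_red in the frame of dish_red below 0.008 m and angle between each of jar_red, jar_blue, jar_yellow, jar_green's own z axis and vertical below 0.1 rad and linear speed of each of jar_red, jar_blue, jar_yellow, jar_green, bottle_white, bottle_amber below 0.02 m/s and horizontal distance between jar_blue and dish_blue below 0.015 m and z of jar_blue in the frame of dish_blue below 0.008 m and horizontal distance between jar_yellow and dish_yellow below 0.015 m and z of jar_yellow in the frame of dish_yellow below 0.008 m and horizontal distance between jar_green and dish_green below 0.015 m and z of jar_green in the frame of dish_green below 0.008 m and distance of each of bottle_white, bottle_amber from where it was at the start of the episode below 0.025 m and angle between each of bottle_white, bottle_amber's own z axis and vertical below 0.2 rad); the robot touches nothing.
It fails at once if a sample jar is tipped by more than 35 degrees (angle between any of jar_red, jar_blue, jar_yellow, jar_green's own z axis and vertical above 0.61 rad).
It fails at once if a jar is dropped or driven hard into a dish (over 45 N) (contact force between any of jar_red, jar_blue, jar_yellow, jar_green and dish_red above 45 N or contact force between any of jar_red, jar_blue, jar_yellow, jar_green and dish_blue above 45 N or contact force between any of jar_red, jar_blue, jar_yellow, jar_green and dish_yellow above 45 N or contact force between any of jar_red, jar_blue, jar_yellow, jar_green and dish_green above 45 N).
It fails at once if a slim bottle is moved by more than 25 mm or knocked over (distance of any of bottle_white, bottle_amber from where it was at the start of the episode above 0.025 m or angle between any of bottle_white, bottle_amber's own z axis and vertical above 0.3 rad).
It also fails if it takes over 106 s, if anything falls off the work surface, if the arm or the gripper's body presses on something with over 40 N, if the wrist force passes 120 N, or if a joint passes its speed limit or range.

## Working session

There is one attempt and no reset: what is moved stays moved. The work goes in short steps, each a Python script; the robot and the scene stay as the last script left them, time stands still between calls to the robot, and variables do not carry over. Pictures are saved under pics/ and viewed, at most 14 in all, crops included, and the job is handed in when it is done.

```bash
mkdir -p pics
python3 - <<'E'
from bench import *
import cv2,numpy as np
for n in("scene","top"):
    g=get_image(n);cv2.imwrite(f"pics/{n}0.png",g["frame"]);np.savez(f"{n}0.npz",**g)
    print(n,g["camera_matrix"],g["k1"],g["view"])
s=state();print(s)
E
```

```text
scene [[437.9949492    0.         274.94425369]
 [  0.         437.9949492  211.23624667]
 [  0.           0.           1.        ]] -0.0925362808899823 [[ 0.8170053   0.57657059  0.00828868 -0.46567424]
 [-0.46488272  0.65010218  0.60104177  0.24579274]
 [ 0.34115452 -0.49490757  0.79917463 -1.20061054]
 [ 0.          0.          0.          1.        ]]
top [[495.293189     0.         280.26093824]
 [  0.         495.293189   204.4394767 ]
 [  0.           0.           1.        ]] -0.14276230355440878 [[-0.02538049 -0.9996603   0.00592521  0.00147232]
 [ 0.98876158 -0.02422937  0.14752446 -0.56230804]
 [-0.14733078  0.00960287  0.98904066 -1.11130005]
 [ 0.          0.          0.          1.        ]]
{'time': 0.1, 'joint_pos': array([-1.35969504e+00,  9.18352935e-02,  1.23175980e+00, -7.81226156e-07,
        1.81980220e+00, -5.67026335e-02]), 'dq': array([-5.75671663e-05, -3.08593835e-03, -2.45025558e-03, -9.35352580e-05,
       -5.53822118e-04, -6.54415345e-04]), 'joint_torque': array([ 2.78638079e-03, -4.47858381e+01, -4.07569170e+01,  7.00968015e-02,
        2.84308149e-02, -1.18113771e-04]), 'ee_pos': array([ 0.15871282, -0.57836971,  0.22959217]), 'ee_rot': array([-8.99601247e-04,  9.91048129e-01,  1.33502030e-01, -6.99666871e-05]), 'ft_force': array([-0.1125972 ,  0.22204483, -0.2995501 ]), 'moment': array([-0.05073044, -0.02633679,  0.02896213]), 'finger_force': 0.0, 'finger_gap': 0.08739668917617195}
```

View pics/scene0.png

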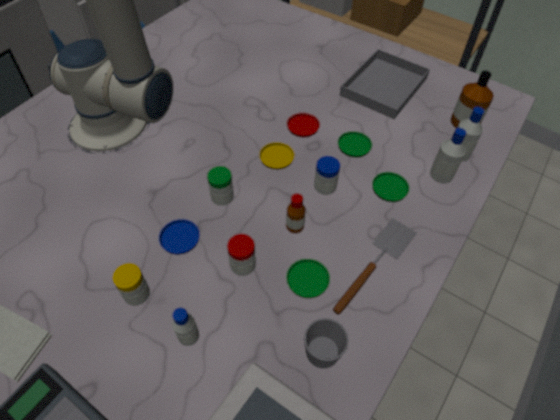

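View pics/top0.png

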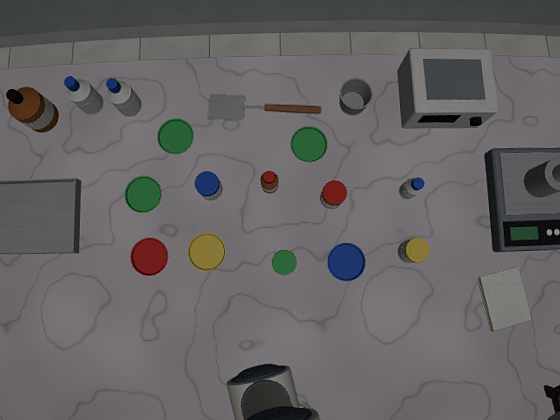

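The scene view shows four jars, six dishes and two slim bottles. In the top view:

- **Jar lids:** red (334,192), blue (207,183), yellow (417,250), green (284,262).
- **Dishes:** red (149,256), yellow (207,252), blue (346,262). The green ones are at (143,194), (176,136) and (308,144), and the leftmost is (143,194).
- **Slim bottles:** amber (269,181), white (413,187).

```bash
cat > vis.py <<'E'
import cv2,numpy as np
HUE={'red':[(0,8),(172,180)],'yellow':[(20,34)],'green':[(55,85)],'blue':[(100,122)]}
def cast(g,uv,z):
    K=g["camera_matrix"];k1=float(g["k1"]);uv=np.atleast_2d(uv).astype(float)
    n=cv2.undistortPoints(uv.reshape(-1,1,2),K,np.array([k1,0,0,0.])).reshape(-1,2)
    V=g["view"];R=V[:3,:3];c=-R.T@V[:3,3]
    d=np.c_[n[:,0],-n[:,1],-np.ones(len(n))]@R
    return c+d*((np.broadcast_to(z,len(d))-c[2])/d[:,2])[:,None]
def cloud(g):  # world point per pixel from depth
    h,w=g["depth"].shape;u,v=np.meshgrid(np.arange(w),np.arange(h))
    n=cv2.undistortPoints(np.c_[u.ravel(),v.ravel()].astype(float).reshape(-1,1,2),g["camera_matrix"],np.array([float(g["k1"]),0,0,0.])).reshape(-1,2)
    D=g["depth"].ravel();V=g["view"]
    P=np.c_[n[:,0]*D,-n[:,1]*D,-D];return ((P-V[:3,3])@V[:3,:3]).reshape(h,w,3)
def blobs(g):
    hsv=cv2.cvtColor(g["frame"],cv2.COLOR_BGR2HSV);W=cloud(g);out=[]
    for c,rs in HUE.items():
        m=sum(cv2.inRange(hsv,(a,120,60),(b,255,255)) for a,b in rs)
        for k in cv2.findContours(m,cv2.RETR_EXTERNAL,cv2.CHAIN_APPROX_NONE)[0]:
            if cv2.contourArea(k)<80: continue
            f=np.zeros(m.shape,np.uint8);cv2.drawContours(f,[k],-1,1,-1)
            z=np.median(W[...,2][(f>0)&(g["depth"]>0)])
            zp=.08 if z>.05 and cv2.contourArea(k)>350 else (.105 if z>.05 else .012)
            p=cast(g,k[:,0,:],zp)[:,:2].astype(np.float32)
            (cx,cy),r=cv2.minEnclosingCircle(p)
            e=cv2.fitEllipse(p)
            out.append((c,k[:,0].mean(0).round(),round(float(z),3),zp,np.round([cx,cy,2*r],4),np.round([*e[0],*e[1]],4)))
    return out
E
python3 - <<'E'
import numpy as np
from vis import *
for n in("top","scene"):
    print(n);g=dict(np.load(f"{n}0.npz"))
    for b in blobs(g): print(*b)
E
```

```text
top
red [149. 256.] 0.005 0.012 [0.4501 0.303  0.091 ] [0.4496 0.3028 0.0881 0.0885]
red [334. 193.] 0.081 0.08 [ 0.5807 -0.1354  0.0567] [ 0.5813 -0.135   0.0525  0.0538]
red [269. 176.] 0.105 0.105 [0.6172 0.0125 0.0281] [0.6168 0.0121 0.0239 0.0261]
yellow [417. 250.] 0.081 0.08 [ 0.446  -0.3167  0.056 ] [ 0.4462 -0.317   0.0522  0.0537]
yellow [206. 251.] 0.005 0.012 [0.4591 0.1648 0.0901] [0.4591 0.1648 0.0868 0.088 ]
green [284. 262.] 0.08 0.08 [ 0.4281 -0.0164  0.0537] [ 0.428  -0.0165  0.0513  0.0516]
green [143. 194.] 0.005 0.012 [0.6004 0.32   0.0904] [0.6009 0.32   0.0852 0.0881]
green [310. 144.] 0.005 0.012 [ 0.7145 -0.0854  0.0894] [ 0.7146 -0.085   0.0848  0.087 ]
green [175. 136.] 0.005 0.012 [0.7441 0.2414 0.09  ] [0.7437 0.2416 0.0854 0.0876]
blue [346. 262.] 0.005 0.012 [ 0.4268 -0.1646  0.0896] [ 0.4268 -0.1645  0.0871  0.0878]
blue [418. 183.] 0.105 0.105 [ 0.5945 -0.322   0.0259] [ 0.5941 -0.322   0.0234  0.0242]
blue [206. 183.] 0.081 0.08 [0.6103 0.1544 0.0551] [0.6104 0.1542 0.0528 0.053 ]
scene
red [241. 247.] 0.079 0.08 [ 0.5851 -0.1414  0.0624] [ 0.585  -0
[... 517 characters left out ...]
886  0.0852  0.0864]
green [390. 186.] 0.004 0.012 [0.7444 0.2366 0.0907] [0.7443 0.2368 0.084  0.088 ]
green [218. 176.] 0.079 0.105 [ 0.4451 -0.0375  0.0541] [ 0.4459 -0.0368  0.0491  0.0511]
green [354. 144.] 0.004 0.012 [0.6033 0.3145 0.0911] [0.6024 0.3153 0.0836 0.087 ]
blue [180. 316.] 0.103 0.105 [ 0.598  -0.3264  0.0316] [ 0.5967 -0.326   0.0228  0.0293]
blue [179. 236.] 0.003 0.012 [ 0.4282 -0.167   0.0898] [ 0.4282 -0.1668  0.0858  0.0879]
blue [328. 167.] 0.079 0.105 [0.6256 0.1249 0.0636] [0.6234 0.1249 0.0495 0.0611]
blue [458. 136.] 0.144 0.105 [0.8261 0.3957 0.0592] [0.8276 0.399  0.0246 0.06  ]
blue [476. 115.] 0.147 0.105 [0.8382 0.503  0.0653] [0.8377 0.5067 0.024  0.0631]
```

```bash
cat > job.py <<'E'
from bench import *
import numpy as np,cv2
from vis import *
Q=[0,1,0,0]; ZG=.049; UP=.135
JAR=dict(yellow=(.4462,-.317),blue=(.6104,.1542),red=(.5813,-.135),green=(.428,-.0165))
DISH=dict(yellow=(.4591,.1648),blue=(.4268,-.1645),red=(.4498,.3029),green=(.6006,.320))
fz=lambda:np.mean([(hold(.02),state()["ft_force"][2])[1] for _ in range(4)])
def run(c,first=False):
    (x,y),(X,Y)=JAR[c],DISH[c]
    if first: move_to([x,y,ZG+UP],Q)
    else: move_l([x,y,ZG+UP],.3)
    move_l([x,y,ZG],.12); close()
    s=state(); gz=s["ee_pos"][2]
    print(c,"gap",s["finger_gap"],"F",s["finger_force"],"ee",s["ee_pos"].round(4))
    if not .05<s["finger_gap"]<.062: raise SystemExit("bad grasp")
    move_l([x,y,ZG+UP],.12); print("lift gap",state()["finger_gap"])
    move_l([X,Y,ZG+UP],.25); move_l([X,Y,ZG+.012],.12); f0=fz()
    z=ZG+.007; n=0
    while z>ZG-.002:
        move_l([X,Y,z],.02); f=fz(); n+=1
        if f-f0>1.2: break
        z-=.001
    s=state();print("down f0",f0.round(2),"f",f.round(2),"dz",round(s["ee_pos"][2]-gz,4),"ee",s["ee_pos"].round(4))
    gripper_open(); move_l([X,Y,ZG+UP],.15); print("t",state()["time"])
E
python3 - <<'E'
from job import *
run("yellow",True)
g=get_image("top");cv2.imwrite("pics/top1.png",g["frame"])
for b in blobs(g): print(*b[:5])
E
```

```text
yellow gap 0.05568330220352318 F 29.99969646334648 ee [ 0.4463 -0.3173  0.0493]
lift gap 0.055738025662581264
down f0 -2.39 f -0.77 dz 0.004 ee [0.4593 0.1648 0.0533]
t 11.15
red [151. 268.] 0.005 0.012 [0.4278 0.2985 0.0766]
red [334. 193.] 0.081 0.08 [ 0.5808 -0.1352  0.0567]
red [269. 176.] 0.105 0.105 [0.616  0.0115 0.0285]
green [284. 262.] 0.081 0.08 [ 0.4281 -0.0164  0.0537]
green [137. 191.] 0.005 0.012 [0.601  0.3202 0.0894]
green [310. 144.] 0.005 0.012 [ 0.7146 -0.0854  0.0892]
green [174. 136.] 0.005 0.012 [0.7441 0.2414 0.09  ]
blue [346. 262.] 0.005 0.012 [ 0.4268 -0.1646  0.0896]
blue [418. 183.] 0.106 0.105 [ 0.5945 -0.322   0.0259]
blue [206. 183.] 0.081 0.08 [0.6103 0.1544 0.0551]
```

Yellow was set down at exactly 4 mm (the dish floor height), and nothing else moved. Next are the other three jars.

Run:
```python
from job import *
for c in("blue","red","green"): run(c)
move_l([.5,-.45,.25],.3)
for n in("top","scene"):
    g=get_image(n);cv2.imwrite(f"pics/{n}2.png",g["frame"])
    print(n)
    for b in blobs(g): print(*b[:5])
print(state()["time"])
```

```text
blue gap 0.05573857935883722 F 30.000021010637283 ee [0.6105 0.1541 0.0491]
lift gap 0.05561421591894316
down f0 -2.25 f 5.63 dz 0.004 ee [ 0.427  -0.1646  0.0531]
t 21.325
red gap 0.05548009130367736 F 29.99992847442627 ee [ 0.5814 -0.1352  0.0492]
lift gap 0.055138369246127805
down f0 -1.98 f 5.63 dz 0.004 ee [0.45   0.303  0.0531]
t 31.8167
green gap 0.05603997573929464 F 30.00022128224373 ee [ 0.4281 -0.0166  0.0491]
lift gap 0.0554040613920176
down f0 -1.99 f 5.83 dz 0.004 ee [0.6008 0.32   0.0532]
t 42.5417
top
red [149. 256.] 0.046 0.012 [0.4505 0.3048 0.0947]
red [269. 176.] 0.105 0.105 [0.616  0.0115 0.0285]
yellow [206. 251.] 0.041 0.012 [0.4591 0.1648 0.0901]
green [142. 194.] 0.048 0.012 [0.6018 0.3238 0.0983]
green [310. 144.] 0.005 0.012 [ 0.7146 -0.0854  0.0892]
green [174. 136.] 0.005 0.012 [0.7442 0.2416 0.0896]
blue [346. 262.] 0.015 0.012 [ 0.4268 -0.1646  0.0896]
blue [418. 183.] 0.105 0.105 [ 0.5945 -0.322   0.0259]
scene
red [296. 201.] 0.103 0.105 [0.6223 0.0029 0.0382]
red [302. 128.] 0.005 0.012 [0.4533 0.2969 0.0919]
red [305. 105.] 0.083 0.105 [0.4677 0.2708 0.068 ]
yellow [277. 158.] 0.004 0.012 [0.4614 0.1604 0.0919]
yellow [277. 136.] 0.083 0.105 [0.4766 0.1385 0.0661]
green [ 28. 400.] 0.064 0.08 [ 0.4847 -0.5828  0.0704]
green [308. 278.] 0.003 0.012 [ 0.7153 -0.0886  0.0884]
green [390. 186.] 0.003 0.012 [0.7459 0.2374 0.0915]
green [354. 147.] 0.004 0.012 [0.6036 0.3138 0.0895]
green [358. 123.] 0.084 0.105 [0.6093 0.2915 0.0545]
blue [179. 315.] 0.103 0.105 [ 0.5961 -0.3265  0.0287]
blue [180. 240.] 0.003 0.012 [ 0.4284 -0.1669  0.0896]
blue [173. 218.] 0.083 0.08 [ 0.4284 -0.1677  0.0611]
45.3917
```

View pics/top2.png

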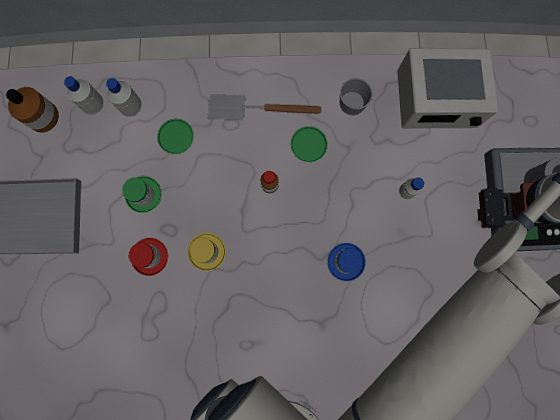

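View pics/scene2.png

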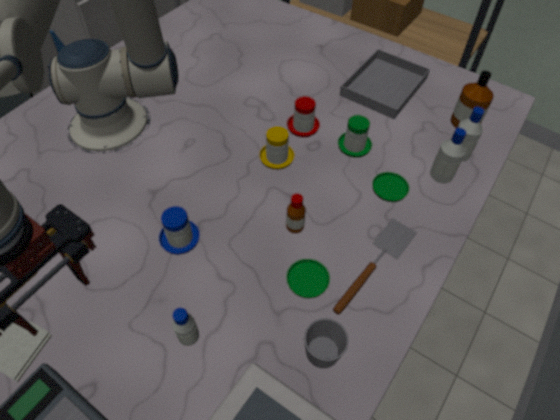

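All four jars stand upright in their dishes: in the top view, red (149,256), yellow (207,251), green (142,194) and blue (346,262). The bottles at (269,181) and (413,187) haven't moved. I'll check the centring from lid depth, then hand in.

Run:
```python
from job import *
g=get_image("top");W=cloud(g);ok=True
for c,(X,Y) in DISH.items():
    m=(np.hypot(W[...,0]-X,W[...,1]-Y)<.05)&(abs(W[...,2]-.084)<.006)
    p=cast(g,np.argwhere(m)[:,::-1],.084)[:,:2].astype(np.float32)
    (cx,cy),r=cv2.minEnclosingCircle(p);d=np.hypot(cx-X,cy-Y);ok&=d<.009
    print(c,"diam",round(2*r,4),"off",round(float(d),4))
print(state()["ft_force"].round(2),ok)
if ok: print(job_done())
```

```text
yellow diam 0.0569 off 0.0009
blue diam 0.056 off 0.0018
red diam 0.0572 off 0.0012
green diam 0.0574 off 0.0009
[ 0.26 -0.9   0.49] True
the job is handed in; nothing more can be done
None
```

All four jars stand upright in the dishes matching their lids, within 2 mm of centre by my last measurement. Both slim bottles are where they started, and I handed the job in at about 45 s of the 106 s allowed; the call returned no verdict.

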